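# Mount a glass chromatography column in its holder

### The arm

A 6-joint arm with a two-finger parallel gripper is mounted at the origin on the work surface. World frame = base frame: x ahead of the robot, y to its left, z up, the work surface at z = 0. Lengths are in m, angles in rad, forces in N, time in s.
With the tool pointing down it reaches from about 0.15 to 0.775 m from the base axis. Payload 6.1 kg.
Tool frame: the origin (TCP) lies midway between the tips of the shut fingers; the grasp point (between the pads) lies 19 mm behind it; z points along the fingers, y is the line along which they close (so a half turn about z gives the same grasp; the last joint's range is limited). The gripper opens to 85 mm and grips with 20 to 120 N. Pads are 22 mm wide; open, the fingers measure 114 mm over their backs; the gripper's body (76 mm by 85 mm) begins 54 mm behind the grasp point. The pads swing forward as they close: fully open they stand 13 mm farther back than shut.
Start: joints at [-1.32, 0.126, -0.04, 1.405, 0, 1.571], TCP at [0.13, -0.509, 0.204] pointing down, gripper open.
Joint ranges: [-2.72, 2.72], [-0.95, 1.95], [-1.27, 1.35], [-1.78, 2.02], [-1.46, 1.47], [-3.14, 3.14]. Speed limits (rad/s): [2.39, 2.39, 3.01, 3.14, 3.14, 3.14].

### API

Orientations are given as a rotation vector (axis times angle).
In Python, from bench import env, cams gives the robot as it stands.
- The arm moves only by the tool servo_tool, never from a script. Its argument "rows" is a list of rows, each a list of 7 numbers: the shift along the tool's x, y, z scaled (see below), then the turn, a rotation vector about the tool's x, y, z scaled (see below), then the finger opening in mm, from 0 to 85.4. In form: [[x, y, z, rx, ry, rz, gripper], ...]. A call has 1 to 8 rows; each row is the pose to reach, as a shift and turn from the pose commanded when the call began, along the tool's axes at that moment; what a row does not reach only later rows make up. The controller multiplies each number of a shift by 0.2 m and each number of a turn by 30 degrees. A row lasts 1/10 s, in which the tool goes at most 50 mm and 8.59 degrees, less where a joint would pass 70% of its speed; a pose out of reach is approached as far as the arm can. A call with a number of a shift or a turn outside -1 to 1 is refused whole. A call with a gripper value outside its range is refused whole. The fingers move at their own pace and stop on an object; "squeeze" is the grip in N (left out, the last holds). Time passes only in rows, so rows that repeat a pose let the fingers close. It gives the time, the measured TCP pose, the force, the opening and the grip force at its end, in the units of the state.
- env.state(): the state, without advancing time (a new reading comes with each control period).
- cams.read_camera(name): name is "side" or "top" or "wrist"; returns a dict with "frame" (384x512x3 uint8, red, green, blue), "depth" (384x512 float32, m along the optical axis (not along the pixel's ray), 0 where there is no reading), "vertical_fov" (degrees; the focal length in pixels is half the picture's height over the tangent of half this angle, whatever the lens; pixels are square), "cx", "cy" (the principal point, pixels), "k1" (the pictures are not rectified: a ray, as slopes to the right and down, at radius r is drawn at 1 + k1 r^2 times it, then the intrinsics apply), "xyz" and "orientation" of the camera in the world. Camera axes: x right, y down, z forward; pixel columns grow to the right and rows downward; lengths in m; the calibration is good to about 2 mm. A picture is of the moment at which its call begins.
- env.sign_off(): hands the job in; it is judged then, once.
Trained networks look in a picture, given as the dict that the camera call returned (one of the last four; its "shot" number tells which), for a name from the list of things; names that differ only in an ending like _2 or _b are one class to them, and where a whole thing is asked for, a point or a joint stands for the part that bears it (a point fixed in the world has none). Each returns a list of dicts, best first, with "p" (0 to 1); they miss things now and then, are a little off and sometimes report something else, mostly with a low value. They report only what shows in the picture. A call takes as long as a camera call. They do not tell look-alikes from the thing itself.
- cams.search_frame(picture, query): "location" ([column, row] in pixels, amid what is visible of it).
- cams.trace(picture, query): "mask" (384x512 bool, what is visible of it) and "location" ([column, row] in pixels, amid what is visible of it).
- cams.place_of(picture, query): "location" ([column, row] in pixels: a listed point, or the origin of a listed thing).
The state is a dict: "clock": time; "joints": joint angles; "joint_vel": joint speeds; "effort": joint torques, N m; "eef_pos": TCP position; "tcp_rot": TCP orientation; "wrist_force": force on the tool from outside, world axes, zero at the start; "moment": the same for the moment, N m; "width": opening from 0.0 (shut) to 1.0 (fully open); "gripper_force": force on a finger pad.
Only numpy, scipy, OpenCV 4.12 (cv2) and the standard library are available. Lean on these libraries where they do the work, as an engineer would, in place of code of your own. Each camera call takes 0.05 s, during which the arm holds its last target. There are 200 camera calls.

### The job

Take the glass column with the blue ends from the rack and lay it in the V rests of the column holder, between the fixed stop and the sliding stop. Then, with the red clamp knob loosened, slide the stop up until the column is home against the fixed stop and the sliding stop's spring pin is pressed in about half way (its yellow ring just reaching the block), and turn the knob fully back to locked so that it stays so. The column is fragile: grip it with no more than about 40 N per finger, set it down without dropping it and never press it against anything with more than about 20 N; leave the orange column and everything else where it is.

Things in the scene. Friction and masses are not known exactly. Their poses are not given: they have to be found in the camera images.
- column: the column to mount: clear glass tube with white filling, 22 mm diameter, with a BLUE fitting 26 mm diameter and 19 mm long at each end; 150 mm long over all (glass 112 mm), about 90 g, both ends alike. Origin at its middle on its axis, x along its axis. It starts lying level in the rack, its axis 42 mm above the table. Fragile: grip at the middle of the glass, with at most about 40 N per finger
- other_column: an identical column with ORANGE fittings, lying parallel to it in the rack, 75 mm away between the axes; which of the two is in which place varies. To be left alone. Origin at its middle, x along its axis
- rack: grey plastic plate 150 x 160 x 8 mm with two pairs of V rests (10 mm thick, 43 mm either side of the middle of a column) for two columns lying along its x, at y = +37.5 and -37.5 mm. Origin at the centre of its underside
- holder: column holder: fixed aluminium plate 350 (x) x 74 (y) x 12 mm, origin at the centre of its underside. At -x a fixed grey stop, 66 mm high, its black rubber pad's face at x = -135 mm. Two white V rests, 10 mm thick, at x = -103 and -17 mm, upper edges 44 mm apart; a column lying in them has its axis 45 mm above the table. On the +x part slides the grey stop with the knob
- seat (a point): where the middle of the column must come in the end: on the holder at x = -60 mm, y = 0, 45 mm above the table; axes as the holder's
- stop (a joint): position of the sliding stop along the holder (m): 0 = fully back, at the +x end; grows as it moves toward the column (to -x), at most 0.100. Its block then is centred at x = 125 mm - value. It starts back and clamped; loose it slides with about 1 N
- stop_block (a point): centre of the top of the sliding stop's grey block (40 x 56 mm, 63 mm above the table). Its spring pin stands out toward the column (-x)
- clamp (a joint): clamp knob angle (rad): 0 = loose (left end), 1.35 = fully locked (right end). Grows clockwise seen from above. The clamp bites above about 0.7; loose means below 0.5, locked above 1.1. It starts locked. Fully locked the grip bar lies along the holder's x, loose it lies nearly across; about 0.25 N m to turn
- clamp_grip (a point): on the axis of the clamp knob, at the height to grip, 93 mm above the table. The knob is a red bar 46 mm long, 12 mm wide, from 82 to 106 mm above the table, with a white line on top; it rides on the sliding stop, over the centre of its block
- pin (a joint): how far the spring pin is pressed into the sliding stop (m): 0 = out, 0.016 = bottomed. Spring 0.5 N per mm. Half way is 0.008 (4 N); a yellow ring on the white pin marks it
- pin_tip (a point): centre of the face of the pin's black rubber tip (20 mm diameter), 45 mm above the table; it stands 24 mm out of the block when the pin is out
- amber_bottle: brown glass bottle, 66 mm diameter, 130 mm high; origin under its centre
- beaker: glass beaker, 70 mm diameter, 90 mm high; origin under its centre
- spanner: steel spanner, 150 mm long, lying flat
- cap_jar: white jar with a blue lid, 52 mm diameter, 55 mm high; origin under its centre
- ferrule_dish: shallow steel dish, 64 mm diameter, 22 mm high; origin under its centre
There are look-alikes about, which are no part of the job. What is shaped like the column but brown, green or purple is not meant.

How it is judged:
By the outcome, as a careful person would: the job done as asked, in the order asked, and still so for the second after the job is handed in, with the robot touching nothing.
It also fails if it takes over 56 s, if anything falls off the work surface, if the arm or the gripper's body presses on something with over 40 N, if the wrist force passes 120 N, or if a joint passes its speed limit or range.

## Working session

There is one attempt and no reset: what is moved stays moved. The work goes in short steps, Python scripts to look and compute and a tool call to move; the robot and the scene stay as the last step left them, time stands still between calls to the robot, and variables do not carry over. Pictures are saved under pics/ and viewed, at most 10 in all, crops included, and the job is handed in when it is done.

Besides the shell and the picture viewer there is one more tool, called after ">>>" as name([rows], argument=value, ...), one row to a line, values as JSON. servo_tool: Moves the arm, as the interface text tells. Shifts and turns lie within -1 to 1; 1 stands for 0.2 m of shift or 30 degrees of turn. Its arguments: {"type":"object","properties":{"rows":{"type":"array","items":{"type":"array","items":{"type":"number"}}},"squeeze":{"type":"number"}},"required":["rows"]}

```bash
mkdir -p pics; ls
cat > h.py <<'E'
import numpy as np, cv2
from scipy.spatial.transform import Rotation as R
from bench import env, cams
def rot(o):
    o=np.array(o,float)
    return o if o.shape==(3,3) else (R.from_rotvec(o) if o.size==3 else R.from_quat(o)).as_matrix()
def K(p):
    f=p["frame"].shape[0]/2/np.tan(np.radians(p["vertical_fov"])/2)
    return f
def ray(p,uv):
    uv=np.atleast_2d(np.array(uv,float)); f=K(p)
    d=(uv-[p["cx"],p["cy"]])/f; s=d.copy()
    for _ in range(20): s=d/(1+p["k1"]*(s**2).sum(1,keepdims=True))
    return np.c_[s,np.ones(len(s))]
def at_z(p,uv,z):
    r=ray(p,uv)@rot(p["orientation"]).T; c=np.array(p["xyz"])
    return c+r*((z-c[2])/r[:,2:3])
def by_depth(p,uv):
    uv=np.atleast_2d(uv); i=np.round(uv).astype(int); d=p["depth"][i[:,1],i[:,0]]
    return (ray(p,uv)*d[:,None])@rot(p["orientation"]).T+np.array(p["xyz"])
def save(p,n,s=1.0): cv2.imwrite("pics/"+n,cv2.resize(p["frame"][:,:,::-1],None,fx=s,fy=s,interpolation=cv2.INTER_CUBIC))
E
python3 - <<'E'
from h import *
s=env.state(); print({k:np.round(v,3) for k,v in s.items()})
for n in("top","side"):
    p=cams.read_camera(n); save(p,n+"0.png",1.5)
    print(n,p["vertical_fov"],p["k1"],p["xyz"],p["orientation"])
    for q,z in(("column",.042),("other_column",.042),("rack",0),("holder",0),("seat",.045),("stop_block",.063),("clamp_grip",.093),("pin_tip",.045)):
        for r in cams.place_of(p,q)[:3]: print(q,round(r["p"],2),np.round(r["location"],1),np.round(at_z(p,r["location"],z)[0],4))
E
```

```text
pics
{'clock': np.float64(0.0), 'joints': array([-1.32 ,  0.126, -0.041,  1.405, -0.   ,  1.571]), 'joint_vel': array([ 0.001, -0.   ,  0.001, -0.001,  0.   ,  0.001]), 'effort': array([ 0.0000e+00, -4.3591e+01,  3.5292e+01,  1.7000e-02,  0.0000e+00,
        0.0000e+00]), 'eef_pos': array([ 0.13 , -0.508,  0.203]), 'tcp_rot': array([-3.115, -0.393,  0.   ]), 'wrist_force': array([-0.671,  0.587, -0.115]), 'moment': array([ 0.009, -0.024,  0.013]), 'gripper_force': np.float64(0.0), 'width': np.float64(1.003)}
top 52.631020767311526 -0.022078756265630616 [0.28597937 0.18451772 1.4178795 ] [-2.13220165  2.09231823 -0.21978325]
column 0.85 [127.3 236.2] [0.3928 0.6186 0.042 ]
column 0.75 [228.9 200.8] [0.5268 0.2631 0.042 ]
column 0.66 [183.3 242.6] [0.3744 0.4192 0.042 ]
other_column 0.8 [232.9 183.4] [0.5911 0.2505 0.042 ]
rack 0.66 [231.3 197.1] [0.5482 0.257  0.    ]
holder 0.79 [361.1 202.2] [ 0.5381 -0.2252  0.    ]
holder 0.51 [340.3 191.7] [ 0.5764 -0.1489  0.    ]
seat 0.94 [379.1 201.1] [ 0.5353 -0.2774  0.045 ]
stop_block 0.74 [382.  202.2] [ 0.5283 -0.2815  0.063 ]
stop_block
[... 187 characters left out ...]
888961801 [ 0.50444641 -0.59198493  0.74587591] [-2.263291    0.06373221 -0.02648749]
column 0.73 [214.3 172.5] [0.3717 0.3937 0.042 ]
column 0.7 [209.9 214.5] [0.3721 0.1843 0.042 ]
column 0.67 [257.8 195.4] [0.5143 0.2639 0.042 ]
other_column 0.84 [287.1 198.1] [0.6038 0.2456 0.042 ]
rack 0.68 [270.9 207.6] [0.5543 0.2519 0.    ]
holder 0.77 [277.5 356.4] [ 0.5403 -0.2266  0.    ]
seat 0.57 [275.1 371.4] [ 0.5313 -0.278   0.045 ]
seat 0.49 [282.6 301.4] [ 0.559  -0.1222  0.045 ]
stop_block 0.66 [282.8 302.3] [ 0.5578 -0.1366  0.063 ]
clamp_grip 0.68 [286.1 296.2] [ 0.5638 -0.142   0.093 ]
pin_tip 0.56 [286.7 196. ] [0.6031 0.2521 0.045 ]
pin_tip 0.42 [283.5 325. ] [ 0.556  -0.1809  0.045 ]
```

View pics/top0.png

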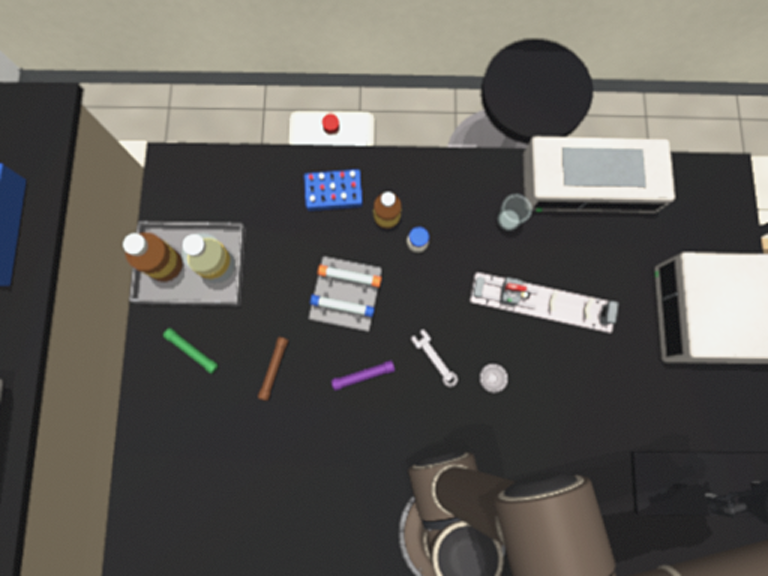

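View pics/side0.png

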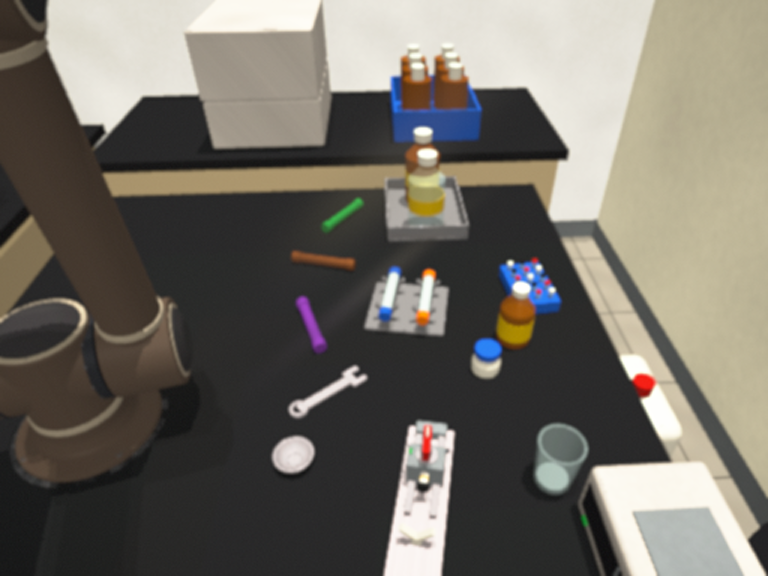

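The top view (1.5x) shows the rack at about (345,293), with the blue column at (343,306) and the orange one above it. The holder runs from the sliding stop and knob at (515,290) to the fixed stop at (608,312). The side view agrees. Next I'll move over the holder and look with the wrist camera.

>>> servo_tool([
  [1,-0.45,-0.3,0,0,-0.9,85],
  [1,-0.45,-0.3,0,0,-0.9,85],
  [1,-0.45,-0.3,0,0,-0.9,85],
  [1,-0.45,-0.3,0,0,-0.9,85],
  [1,-0.45,-0.3,0,0,-0.9,85],
  [1,-0.45,-0.3,0,0,-0.9,85],
])

```text
clock: 1.5
eef_pos: [0.3041, -0.3702, 0.2653]
tcp_rot: [2.935, 1.116, 0.002]
wrist_force: [0.2, 0.2, 0.3]
width: 0.997
gripper_force: 0.0
```

```bash
cat >> h.py <<'E'
def go(pos,head=None):
    "print shift/turn in tool units to reach world TCP pos with tool x heading (deg), tool down"
    s=env.state(); T=rot(s["tcp_rot"]); d=T.T@(np.array(pos)-s["eef_pos"])/.2
    h=np.radians(head) if head is not None else np.arctan2(T[1,0],T[0,0])
    G=np.c_[[np.cos(h),np.sin(h),0],[np.sin(h),-np.cos(h),0],[0,0,-1]]
    r=R.from_matrix(T.T@G).as_rotvec(degrees=True)/30
    print("t",round(float(s["clock"]),2),"pos",np.round(s["eef_pos"],4),"head",round(np.degrees(np.arctan2(T[1,0],T[0,0])),2),"shift",np.round(d,3),"turn",np.round(r,3),"F",np.round(s["wrist_force"],1),"w",np.round(s["width"],3),"g",np.round(s["gripper_force"],1))
E
python3 - <<'E'
from h import *
go([.47,-.2,.36],75)
print(env.state()["joints"])
E
```

```text
t 1.5 pos [ 0.3041 -0.3702  0.2653] head 41.63 shift [ 1.186 -0.084 -0.473] turn [ 0.005  0.    -1.112] F [0.2 0.2 0.3] w 0.997 g 0.0
[-8.83502550e-01  4.49902022e-02  5.81895122e-03  1.52936537e+00
  6.48535670e-04  1.53142479e+00]
```

>>> servo_tool([
  [1,-0.08,-0.47,0,0,-1,60],
  [1,-0.08,-0.47,0,0,-1,60],
  [1,-0.08,-0.47,0,0,-1,60],
  [1,-0.08,-0.47,0,0,-1,60],
  [1,-0.08,-0.47,0,0,-1,60],
  [1,-0.08,-0.47,0,0,-1,60],
])

```text
clock: 2.1
eef_pos: [0.4429, -0.2267, 0.3586]
tcp_rot: [2.548, 1.836, 0.001]
wrist_force: [0.0, -0.9, -0.4]
width: 0.702
gripper_force: 0.0
```

Run:
```python
from h import *
p=cams.read_camera("wrist"); save(p,"w1.png",1.4); np.save("w1.npy",p,allow_pickle=True)
print(p["vertical_fov"],p["k1"],p["xyz"],rot(p["orientation"]).round(3).tolist())
for q,z in(("holder",0),("seat",.045),("stop_block",.063),("clamp_grip",.093),("pin_tip",.045)):
    for r in cams.place_of(p,q)[:2]: print(q,round(r["p"],2),np.round(r["location"],1),np.round(at_z(p,r["location"],z)[0],4))
go([.47,.2,.3],75)
```

```text
70.49158514153407 0.013000466871374981 [ 0.46433812 -0.15816599  0.52881546] [[0.949, -0.304, -0.089], [-0.316, -0.909, -0.27], [0.001, 0.284, -0.959]]
holder 0.79 [302.5 131.4] [ 0.5383 -0.2241  0.    ]
seat 0.75 [310.2 166.8] [ 0.5283 -0.2834  0.045 ]
stop_block 0.61 [307.4  78.7] [ 0.5588 -0.1397  0.063 ]
clamp_grip 0.59 [312.3  80.3] [ 0.5591 -0.1453  0.093 ]
clamp_grip 0.26 [305.5 129.7] [ 0.5304 -0.2115  0.093 ]
pin_tip 0.68 [305.3 106. ] [ 0.5478 -0.1793  0.045 ]
t 2.4 pos [ 0.4402 -0.2284  0.3575] head 71.25 shift [ 2.076 -0.547  0.288] turn [-0.002  0.    -0.125] F [ 0.5 -0.4  0. ] w 0.703 g 0.0
```

View pics/w1.png

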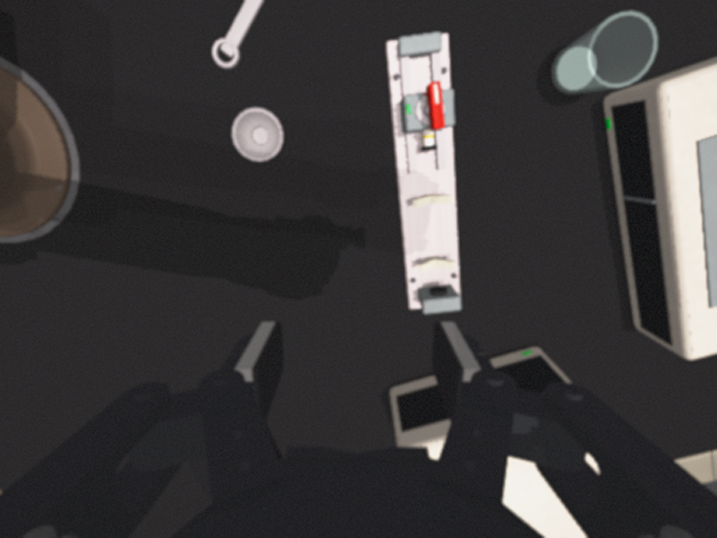

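The wrist view (1.4x) shows the holder running from (420,40) at the slider end to (440,300) at the fixed stop. The red knob is at (435,105), lying along the holder. Next I'll fit the plate outline and look at the rack.

>>> servo_tool([
  [1,-0.25,0.15,0,0,-0.13,60],
  [1,-0.25,0.15,0,0,-0.13,60],
  [1,-0.25,0.15,0,0,-0.13,60],
  [1,-0.25,0.15,0,0,-0.13,60],
  [1,-0.25,0.15,0,0,-0.13,60],
])

```text
clock: 2.9
eef_pos: [0.4569, -0.0189, 0.3271]
tcp_rot: [-2.483, -1.922, 0.0]
wrist_force: [-0.4, -0.7, -0.1]
width: 0.701
gripper_force: 0.0
```

Run:
```python
from h import *
p=np.load("w1.npy",allow_pickle=True).item()
f=p["frame"].astype(int); m=((f.min(2)>150)).astype(np.uint8)
n,l,st,c=cv2.connectedComponentsWithStats(m)
for i in range(1,n):
    if st[i,4]>300: print(st[i],c[i].round())
b=np.zeros_like(m); b[20:225,270:335]=m[20:225,270:335]
ys=np.arange(50,200,4); L=[];Rr=[]
for y in ys:
    x=np.where(b[y])[0]
    if len(x): L.append((x[0]-.5,y));Rr.append((x[-1]+.5,y))
for E in(L,Rr):
    P=at_z(p,E,.012)[:,:2].astype(np.float32); v=cv2.fitLine(P,cv2.DIST_HUBER,0,.0005,.01).ravel()
    k=np.cross(P-v[2:],v[:2]); print("head",np.degrees(np.arctan2(v[1],v[0])),v[2:],"rms",k.std())
ys,xs=np.where(b); P=at_z(p,np.c_[xs,ys],.012)[:,:2]; d=np.array([np.cos(np.radians(75)),np.sin(np.radians(75))]); t=P@d; print("ext",P[t.argmin()],P[t.argmax()],np.ptp(t))
go([.47,.2,.3],75)
```

```text
[152   0  35  48 580] [169.  23.]
[ 276   23   53  198 6487] [303. 118.]
[399  35  26  28 572] [412.  48.]
[ 471   46   41  211 6319] [495. 142.]
[ 166   77   36   38 1026] [184.  96.]
[ 359  326   60   58 1791] [383. 358.]
head 78.538155 [ 0.5066946  -0.20237274] rms 0.00056351384
head 78.237175 [ 0.5777207  -0.22613648] rms 0.00073749974
ext [ 0.50800251 -0.40522786] [ 0.59736484 -0.05640332] 0.3600673045429476
t 2.9 pos [ 0.4569 -0.0189  0.3271] head 75.48 shift [ 1.076 -0.211  0.136] turn [-0.003 -0.002  0.016] F [-0.4 -0.7 -0.1] w 0.701 g 0.0<stdin>:14: DeprecationWarning: Arrays of 2-dimensional vectors are deprecated. Use arrays of 3-dimensional vectors instead. (deprecated in NumPy 2.0)
```

>>> servo_tool([
  [1,-0.1,0.13,0,0,-0.1,60],
  [1,-0.1,0.13,0,0,-0.1,60],
  [1,-0.1,0.13,0,0,-0.1,60],
  [1,-0.1,0.13,0,0,-0.1,60],
  [1,-0.1,0.13,0,0,-0.1,60],
])

```text
clock: 3.4
eef_pos: [0.4895, 0.1796, 0.2998]
tcp_rot: [-2.432, -1.986, 0.003]
wrist_force: [0.2, -0.5, -0.7]
width: 0.704
gripper_force: 0.0
```

Run:
```python
from h import *
p=cams.read_camera("wrist"); save(p,"w2.png",1.4); np.save("w2.npy",p,allow_pickle=True)
for q,z in(("column",.042),("other_column",.042),("rack",0)):
    for r in cams.place_of(p,q)[:2]: print(q,round(r["p"],2),np.round(r["location"],1),np.round(at_z(p,r["location"],z)[0],4))
f=cv2.cvtColor(p["frame"],cv2.COLOR_RGB2HSV)
m=(cv2.inRange(f,(105,120,50),(130,255,255))>0).astype(np.uint8)
n,l,st,c=cv2.connectedComponentsWithStats(m)
for i in range(1,n):
    if st[i,4]>60: print(st[i],c[i].round(1),at_z(p,c[i],.045)[0].round(4))
go([.5,.26,.2],78)
```

```text
column 0.71 [137.2   4.6] [0.3724 0.4159 0.042 ]
column 0.67 [175.5 151. ] [0.3669 0.2146 0.042 ]
other_column 0.7 [318.4 333.1] [ 0.5394 -0.1801  0.042 ]
other_column 0.64 [314.6  97.5] [0.5923 0.25   0.042 ]
rack 0.97 [283.9  96.4] [0.5522 0.2617 0.    ]
rack 0.69 [314.7 334. ] [ 0.535  -0.2232  0.    ]
[ 419    0   85   89 1400] [435.1  47.2] [0.7651 0.2818 0.045 ]
[439   0  38  20 185] [455.   10.1] [0.7912 0.3219 0.045 ]
[463   0  40  53 352] [486.5  32.7] [0.8333 0.2855 0.045 ]
[253  37  20  18 146] [261.6  44.1] [0.5286 0.335  0.045 ]
[482  53  17  16  67] [489.   59.9] [0.8383 0.2498 0.045 ]
[445  65  20  13 100] [454.4  70.9] [0.7915 0.2452 0.045 ]
[254 136  19  14 205] [263. 143.] [0.5043 0.1999 0.045 ]
[374 178  34  30 223] [388.8 191.3] [0.6897 0.0826 0.045 ]
t 3.6 pos [0.4893 0.175  0.3022] head 78.17 shift [ 0.427 -0.035  0.511] turn [0.    0.001 0.006] F [ 0.8 -0.1 -0.1] w 0.703 g 0.0
```

View pics/w2.png

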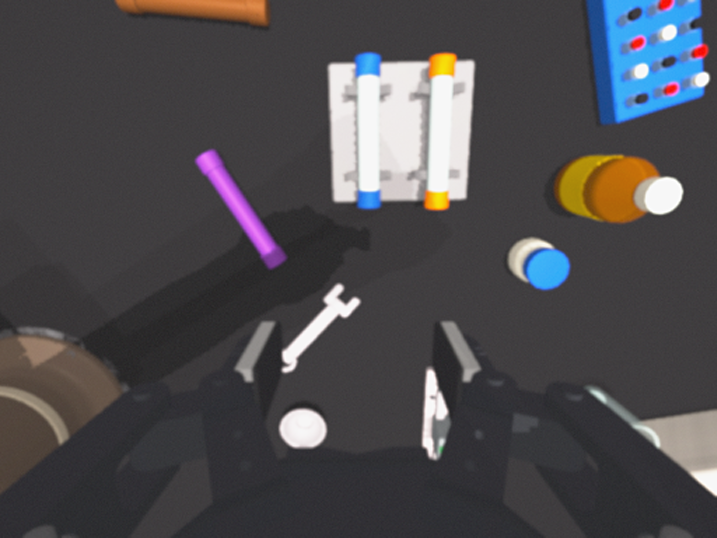

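The wrist view (1.4x) shows the blue column from (368,65) to (368,198) and the orange column to its right. I'll go lower for one closer measurement.

>>> servo_tool([
  [-0.12,0.03,0.76,0,0,-0.06,50],
  [-0.12,0.03,0.76,0,0,-0.06,50],
  [-0.12,0.03,0.76,0,0,-0.06,50],
  [-0.12,0.03,0.76,0,0,-0.06,50],
  [-0.12,0.03,0.76,0,0,-0.06,50],
])

```text
clock: 4.1
eef_pos: [0.49, 0.1502, 0.1507]
tcp_rot: [-2.408, -2.017, 0.001]
wrist_force: [0.3, -0.9, 0.5]
width: 0.584
gripper_force: 0.0
```

Run:
```python
from h import *
p=cams.read_camera("wrist"); np.save("w3.npy",p,allow_pickle=True)
for q,z in(("column",.042),("other_column",.042),("rack",0)):
    for r in cams.place_of(p,q)[:2]: print(q,round(r["p"],2),np.round(r["location"],1),np.round(at_z(p,r["location"],z)[0],4))
f=cv2.cvtColor(p["frame"],cv2.COLOR_RGB2HSV)
m=(cv2.inRange(f,(105,120,50),(130,255,255))>0).astype(np.uint8)
n,l,st,c=cv2.connectedComponentsWithStats(m)
for i in range(1,n):
    if st[i,4]>60: print(st[i],c[i].round(1),at_z(p,c[i],.05)[0].round(4),by_depth(p,c[i])[0].round(4))
go([.5165,.267,.15],79.8)
```

```text
column 0.93 [262.5  57.6] [0.5163 0.266  0.042 ]
column 0.91 [128.7 143. ] [0.3693 0.2118 0.042 ]
rack 0.72 [297.8  63.7] [0.555  0.2601 0.    ]
[248 120  28  21 292] [261.3 130.9] [0.5038 0.2009 0.05  ] [0.5038 0.2013 0.0553]
[427 188  54  46 594] [447.2 207.4] [0.683  0.0888 0.05  ] [0.6804 0.0907 0.0539]
t 4.3 pos [0.4926 0.1523 0.1537] head 80.05 shift [0.585 0.018 0.02 ] turn [ 0.01  -0.005  0.008] F [ 0.4 -0.  -0.6] w 0.584 g 0.0
```

>>> servo_tool([
  [0.58,0.02,0.2,0.01,0,0.01,50],
  [0.58,0.02,0.2,0.01,0,0.01,50],
  [0.58,0.02,0.2,0.01,0,0.01,50],
  [0.58,0.02,0.3,0.01,0,0.01,50],
  [0.58,0.02,0.3,0.01,0,0.01,50],
])

```text
clock: 4.8
eef_pos: [0.5137, 0.266, 0.089]
tcp_rot: [-2.406, -2.014, 0.008]
wrist_force: [-0.6, -0.2, -0.5]
width: 0.587
gripper_force: 0.0
```

Run:
```python
from h import *
go([.516,.266,.022],79.8)
```

```text
t 4.8 pos [0.5137 0.266  0.089 ] head 79.87 shift [0.002 0.014 0.335] turn [-0.013  0.003  0.002] F [-0.6 -0.2 -0.5] w 0.587 g 0.0
```

>>> servo_tool([
  [0,0.01,0.2,-0.01,0,0,50],
  [0,0.01,0.33,-0.01,0,0,50],
  [0,0.01,0.335,-0.01,0,0,50],
  [0,0.01,0.335,-0.01,0,0,50],
])

```text
clock: 5.2
eef_pos: [0.5164, 0.2649, 0.0246]
tcp_rot: [2.411, 2.014, 0.001]
wrist_force: [0.4, 0.6, 0.9]
width: 0.58
gripper_force: 0.0
```

>>> servo_tool([
  [0,0,0,0,0,0,10],
  [0,0,0,0,0,0,10],
  [0,0,0,0,0,0,10],
  [0,0,0,0,0,0,10],
  [0,0,0,0,0,0,10],
  [0,0,0,0,0,0,10],
  [0,0,0,0,0,0,10],
], squeeze=25)

```text
clock: 5.9
eef_pos: [0.5175, 0.2654, 0.0244]
tcp_rot: [2.41, 2.013, 0.005]
wrist_force: [3.5, -0.8, 7.0]
width: 0.117
gripper_force: 3.5
```

Run:
```python
from h import *
go([.516,.266,.16],79.8)
```

```text
t 5.9 pos [0.5175 0.2654 0.0244] head 79.75 shift [ 0.003 -0.006 -0.678] turn [ 0.007 -0.003 -0.002] F [ 3.5 -0.8  7. ] w 0.117 g 3.5
```

Run:
```python
from h import *
p=cams.read_camera("wrist"); q=cams.read_camera("side")
a=cv2.resize(p["frame"],None,fx=1.0,fy=1.0); b=cv2.resize(q["frame"][170:230,220:320],(640,384),interpolation=cv2.INTER_CUBIC)
cv2.imwrite("pics/c.png",cv2.resize(np.vstack([a[:300,64:448],cv2.resize(b,(384,230))]),None,fx=1.1,fy=1.1)[:,:,::-1])
go([.516,.266,.16],79.8)
```

```text
t 6.0 pos [0.5175 0.2654 0.0244] head 79.75 shift [ 0.003 -0.006 -0.678] turn [ 0.007 -0.003 -0.002] F [ 3.7 -0.4  5.8] w 0.117 g 3.5
```

View pics/c.png

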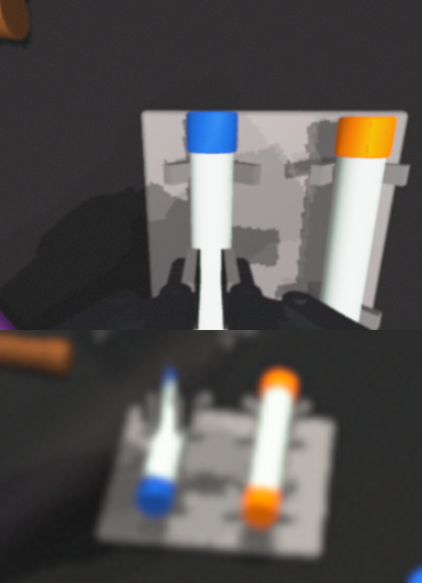

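The upper picture shows the finger gap as narrower than the tube: pads at about (190,265) and (230,265), tube at (211,200). So this may not be a proper grip, and I'll check the heights by depth.

Run:
```python
from h import *
p=cams.read_camera("wrist")
for r in (110,140,160,180,200,215,225,232,240,250,260,275): 
    print(r,[tuple(by_depth(p,(c,r))[0].round(3).tolist()) for c in (237,242,256,270,276)])
```

```text
110 [(0.52, 0.338, 0.049), (0.523, 0.337, 0.052), (0.53, 0.336, 0.054), (0.536, 0.335, 0.053), (0.54, 0.334, 0.05)]
140 [(0.517, 0.323, 0.045), (0.52, 0.323, 0.05), (0.527, 0.322, 0.054), (0.534, 0.32, 0.05), (0.538, 0.319, 0.043)]
160 [(0.529, 0.336, 0.195), (0.518, 0.312, 0.049), (0.525, 0.312, 0.054), (0.532, 0.31, 0.05), (0.536, 0.307, 0.039)]
180 [(0.508, 0.292, 0.008), (0.515, 0.301, 0.049), (0.523, 0.301, 0.053), (0.531, 0.299, 0.05), (0.535, 0.287, 0.008)]
200 [(0.505, 0.278, 0.009), (0.513, 0.29, 0.049), (0.521, 0.29, 0.054), (0.529, 0.287, 0.05), (0.533, 0.272, 0.009)]
215 [(0.503, 0.266, 0.007), (0.512, 0.281, 0.05), (0.52, 0.281, 0.053), (0.527, 0.278, 0.05), (0.531, 0.261, 0.008)]
225 [(0.501, 0.258, 0.008), (0.51, 0.275, 0.05), (0.519, 0.275, 0.053), (0.526, 0.272, 0.05), (0.53, 0.253, 0.009)]
232 [(0.509, 0.278, 0.064), (0.512, 0.278, 0.065), (0.518, 0.271, 0.054), (0.526, 0.275, 0.064), (0.529, 0.274, 0.065)]
240 [(0.509, 0.278, 0.074), (0.512, 0.277, 0.073), (0.517, 0.266, 0.054), (0.525, 0.274, 0.073), (0.528, 0.274, 0.074)]
250 [(0.51, 0.277, 0.083), (0.512, 0.277, 0.083), (0.516, 0.26, 0.053), (0.525, 0.275, 0.083), (0.528, 0.275, 0.084)]
260 [(0.511, 0.278, 0.094), (0.512, 0.275, 0.089), (0.515, 0.253, 0.053), (0.524, 0.274, 0.09), (0.527, 0.276, 0.094)]
275 [(0.511, 0.278, 0.105), (0.511, 0.268, 0.089), (0.513, 0.243, 0.052), (0.523, 0.266, 0.09), (0.526, 0.276, 0.105)]
```

Run:
```python
from h import *
for n,e,rv in(("w1",(.4402,-.2284,.3575),71.25),("w2",(.4893,.175,.3022),78.17),("w3",(.4926,.1523,.1537),80.05)):
    p=np.load(n+".npy",allow_pickle=True).item(); h=np.radians(rv)
    G=np.c_[[np.cos(h),np.sin(h),0],[np.sin(h),-np.cos(h),0],[0,0,-1]]
    ys,xs=np.mgrid[150:384,100:420]; uv=np.c_[xs.ravel(),ys.ravel()]
    q=(by_depth(p,uv)-e)@G; d=p["depth"][uv[:,1],uv[:,0]]
    ok=(d>0)&(np.abs(q[:,0])<.03)&(np.abs(q[:,1])<.07)&(q[:,2]<.04)
    q=q[ok]; print(n,"cam in tool",((np.array(p["xyz"])-e)@G).round(3),"tips z", np.sort(q[:,2])[-400::40].round(3)); t=q[q[:,2]>np.sort(q[:,2])[-100]]; print(t.mean(0).round(3),np.abs(t[:,1]).min().round(3))
```

```text
w1 cam in tool [ 0.074  0.    -0.171] tips z [-0.043 -0.043 -0.042 -0.041 -0.041 -0.04  -0.039 -0.038 -0.037 -0.036]
[ 0.002  0.001 -0.036] 0.029
w2 cam in tool [ 0.077 -0.002 -0.168] tips z [-0.04  -0.039 -0.038 -0.038 -0.037 -0.036 -0.036 -0.035 -0.033 -0.032]
[ 0.004 -0.001 -0.032] 0.028
w3 cam in tool [ 0.069 -0.003 -0.167] tips z [-0.038 -0.037 -0.037 -0.036 -0.035 -0.034 -0.034 -0.033 -0.032 -0.03 ]
[-0.001 -0.001 -0.03 ] 0.022
```

By depth the fingertips are really about 28 mm behind the reported TCP, so they rest on top of the tube. I'll open, then lower in steps while measuring the tips.

>>> servo_tool([
  [0,0,-0.02,0,0,0,50],
  [0,0,-0.02,0,0,0,50],
  [0,0,-0.02,0,0,0,50],
  [0,0,-0.02,0,0,0,50],
  [0,0,-0.02,0,0,0,50],
])

```text
clock: 6.55
eef_pos: [0.5154, 0.2649, 0.0266]
tcp_rot: [-2.41, -2.015, 0.001]
wrist_force: [-0.3, 0.3, 0.2]
width: 0.584
gripper_force: 0.0
```

```bash
cat >> h.py <<'E'
def tips():
    p=cams.read_camera("wrist"); s=env.state(); T=rot(s["tcp_rot"])
    ys,xs=np.mgrid[150:384,100:420]; uv=np.c_[xs.ravel(),ys.ravel()]
    w=by_depth(p,uv); q=(w-s["eef_pos"])@T; d=p["depth"][uv[:,1],uv[:,0]]
    for sg in(-1,1):
        a=s["width"]*.0427
        ok=(d>0)&(np.abs(q[:,0]-.011)<.005)&(sg*q[:,1]>a-.002)&(sg*q[:,1]<a+.012)&(q[:,2]<.02)&(w[:,2]>.015)
        t=np.sort(w[ok,2])[:40:5]; print("tips",sg,t.round(3),"inner",np.abs(q[ok,1]).min().round(4) if ok.any() else None)
    return p
E
python3 - <<'E'
from h import *
p=tips(); print(np.array(p["xyz"]))
for c in (170,185,200,215,230,256,280,295,310,325,340): print(c,[tuple(by_depth(p,(c,r))[0].round(3).tolist()) for r in (215,225,235,245)])
go([.516,.266,.022],79.8)
E
```

```text
tips -1 [0.059 0.06  0.061 0.062 0.062 0.063 0.063 0.063] inner 0.0229
tips 1 [0.059 0.06  0.061 0.062 0.062 0.063 0.063 0.063] inner 0.0229
[0.52721503 0.33599123 0.19675957]
170 [(0.448, 0.271, -0.001), (0.446, 0.263, 0.0), (0.444, 0.254, -0.0), (0.442, 0.246, 0.0)]
185 [(0.46, 0.269, 0.001), (0.458, 0.261, 0.001), (0.456, 0.252, 0.0), (0.481, 0.278, 0.073)]
200 [(0.471, 0.267, -0.0), (0.469, 0.258, -0.0), (0.488, 0.28, 0.069), (0.491, 0.28, 0.081)]
215 [(0.484, 0.268, 0.008), (0.483, 0.26, 0.009), (0.481, 0.251, 0.008), (0.479, 0.243, 0.008)]
230 [(0.495, 0.266, 0.008), (0.494, 0.258, 0.008), (0.492, 0.25, 0.009), (0.49, 0.242, 0.009)]
256 [(0.517, 0.28, 0.053), (0.516, 0.273, 0.052), (0.515, 0.268, 0.053), (0.514, 0.261, 0.053)]
280 [(0.532, 0.259, 0.009), (0.531, 0.251, 0.009), (0.53, 0.243, 0.007), (0.528, 0.235, 0.008)]
295 [(0.543, 0.257, 0.009), (0.542, 0.249, 0.009), (0.541, 0.241, 0.008), (0.54, 0.233, 0.009)]
310 [(0.554, 0.255, 0.008), (0.553, 0.247, 0.009), (0.544, 0.271, 0.07), (0.542, 0.271, 0.08)]
325 [(0.565, 0.253, 0.009), (0.564, 0.245, 0.009), (0.563, 0.237, 0.008), (0.55, 0.265, 0.073)]
340 [(0.576, 0.252, 0.009), (0.575, 0.243, 0.007), (0.574, 0.235, 0.008), (0.574, 0.226, 0.008)]
t 6.6 pos [0.5155 0.265  0.0267] head 79.78 shift [0.006 0.002 0.023] turn [-0.001  0.001 -0.001] F [0.1 0.1 0.8] w 0.583 g 0.0
```

>>> servo_tool([
  [0,0,0.08,0,0,0,50],
  [0,0,0.15,0,0,0,50],
  [0,0,0.155,0,0,0,50],
  [0,0,0.155,0,0,0,50],
])

```text
clock: 7.0
eef_pos: [0.5152, 0.2647, -0.0047]
tcp_rot: [-2.41, -2.014, 0.003]
wrist_force: [0.6, -0.5, 0.1]
width: 0.588
gripper_force: 0.0
```

Run:
```python
from h import *
p=tips()
go([.516,.266,-.0055],79.8)
```

```text
tips -1 [0.028 0.029 0.03  0.03  0.031 0.032 0.032 0.032] inner 0.023
tips 1 [0.027 0.029 0.03  0.03  0.031 0.031 0.032 0.032] inner 0.023
t 7.05 pos [ 0.5157  0.265  -0.004 ] head 79.77 shift [0.005 0.001 0.007] turn [-0.001  0.001 -0.001] F [0.3 0.3 0.6] w 0.585 g 0.0
```

>>> servo_tool([
  [0,0,0,0,0,0,14],
  [0,0,0,0,0,0,14],
  [0,0,0,0,0,0,14],
  [0,0,0,0,0,0,14],
  [0,0,0,0,0,0,14],
  [0,0,0,0,0,0,14],
  [0,0,0,0,0,0,14],
], squeeze=28)

```text
clock: 7.75
eef_pos: [0.5178, 0.2653, -0.0028]
tcp_rot: [2.41, 2.013, 0.005]
wrist_force: [5.4, -1.1, 2.5]
width: 0.246
gripper_force: 29.0
```

>>> servo_tool([
  [0,0,-0.1,0,0,0,14],
  [0,0,-0.3,0,0,0,14],
  [0,0,-0.5,0,0,0,14],
  [0,0,-0.7,0,0,0,14],
  [0,0,-0.8,0,0,0,14],
  [0,0,-0.8,0,0,0,14],
])

```text
clock: 8.35
eef_pos: [0.5168, 0.2658, 0.1594]
tcp_rot: [2.41, 2.014, 0.008]
wrist_force: [0.5, 0.1, -2.1]
width: 0.244
gripper_force: 28.7
```

Run:
```python
from h import *
go([.50,-.05,.2],78.4)
```

```text
t 8.35 pos [0.5168 0.2658 0.1594] head 79.78 shift [-1.568  0.198 -0.208] turn [ 0.007 -0.007  0.046] F [ 0.5  0.1 -2.1] w 0.244 g 28.7
```

>>> servo_tool([
  [-0.25,0.02,-0.1,0,0,0,14],
  [-0.5,0.04,-0.25,0,0,0.05,14],
  [-0.75,0.06,-0.25,0,0,0.05,14],
  [-1,0.08,-0.25,0,0,0.05,14],
  [-1,0.1,-0.25,0,0,0.05,14],
])

```text
clock: 8.85
eef_pos: [0.4981, 0.061, 0.2049]
tcp_rot: [-2.44, -1.978, 0.004]
wrist_force: [-0.4, 0.0, -0.6]
width: 0.245
gripper_force: 28.7
```

>>> servo_tool([
  [-0.25,0.0,0,0,0,0,14],
  [-0.5,0.0,0,0,0,0,14],
  [-0.75,0.0,0,0,0,0,14],
  [-1,0.0,0,0,0,0,14],
  [-1,0.0,0,0,0,0,14],
])

```text
clock: 9.35
eef_pos: [0.4574, -0.1355, 0.2041]
tcp_rot: [-2.443, -1.973, 0.004]
wrist_force: [0.2, 1.1, -1.4]
width: 0.249
gripper_force: 28.7
```

>>> servo_tool([
  [-0.25,0.0,0,0,0,0,14],
  [-0.5,0.0,0,0,0,0,14],
  [-0.75,0.0,0,0,0,0,14],
  [-0.9,0.0,0,0,0,0,14],
  [-0.9,0.0,0,0,0,0,14],
])

```text
clock: 9.85
eef_pos: [0.4219, -0.3096, 0.2037]
tcp_rot: [-2.438, -1.976, 0.001]
wrist_force: [-0.7, 0.7, -1.0]
width: 0.245
gripper_force: 28.7
```

Run:
```python
from h import *
p=cams.read_camera("wrist"); save(p,"w5.png",1.4); np.save("w5.npy",p,allow_pickle=True)
for q,z in(("holder",0),("seat",.045),("stop_block",.063),("clamp_grip",.093),("pin_tip",.045),("column",.1)):
    for r in cams.place_of(p,q)[:2]: print(q,round(r["p"],2),np.round(r["location"],1),np.round(at_z(p,r["location"],z)[0],4))
go([.53,-.28,.2],78.4)
```

```text
holder 0.82 [331.7  79.2] [ 0.5384 -0.2222  0.    ]
seat 0.92 [342.9 132.3] [ 0.5316 -0.2851  0.045 ]
clamp_grip 0.28 [331.8  77.6] [ 0.5132 -0.2251  0.093 ]
pin_tip 0.82 [346.7  29.9] [ 0.5478 -0.1791  0.045 ]
column 0.76 [255.2 252.3] [ 0.4037 -0.3891  0.1   ]
column 0.58 [334.8  78.4] [ 0.5139 -0.2267  0.1   ]
t 10.2 pos [ 0.4231 -0.3062  0.2059] head 78.38 shift [0.236 0.497 0.03 ] turn [-0.    -0.001 -0.001] F [-1.1  0.2 -0.8] w 0.247 g 28.7
```

View pics/w5.png

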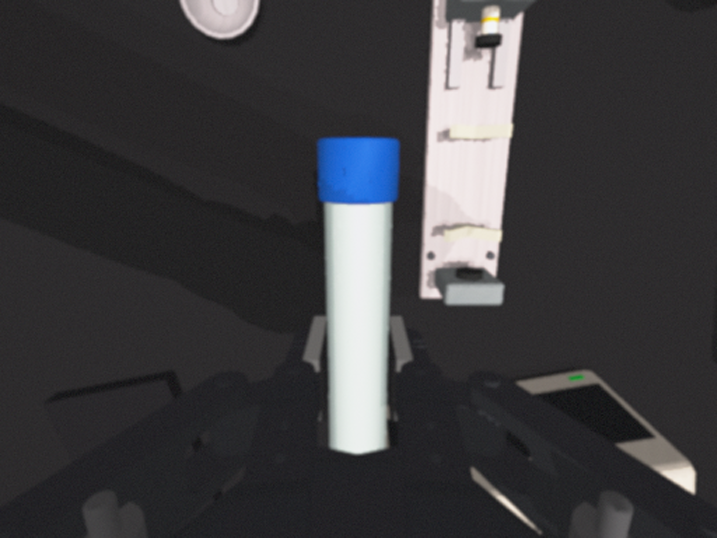

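The wrist view (1.4x) shows the column held square in the fingers. The V rests are at (480,132) and (470,232), the fixed stop at (472,290) and the pin at (488,38). I'll measure these by depth.

Run:
```python
from h import *
p=np.load("w5.npy",allow_pickle=True).item()
d=np.array([np.cos(np.radians(78.4)),np.sin(np.radians(78.4))]); n=np.array([d[1],-d[0]]); o=np.array([.5422,-.2143])
ys,xs=np.mgrid[0:225,295:385]; uv=np.c_[xs.ravel(),ys.ravel()]; w=by_depth(p,uv); q=w[:,:2]-o; u=q@d; v=q@n
ok=(np.abs(v)<.06)&(p["depth"][uv[:,1],uv[:,0]]>0)
for a in np.arange(-.20,.14,.005):
    k=ok&(u>=a)&(u<a+.005)&(w[:,2]>.006)
    if k.sum()>3: print(a.round(3),k.sum(),"z max",w[k,2].max().round(3),"v",v[k].min().round(4),v[k].max().round(4), "v high",v[k&(w[:,2]>.02)].round(3)[[0,-1]] if (k&(w[:,2]>.02)).any() else "")
# depth-projected plate edges
```

```text
-0.185 51 z max 0.014 v -0.0364 -0.0158 v high 
-0.18 44 z max 0.015 v -0.0365 -0.0189 v high 
-0.175 54 z max 0.066 v -0.0365 0.0044 v high [-0.022  0.004]
-0.17 217 z max 0.068 v -0.0363 0.0244 v high [-0.025  0.023]
-0.165 226 z max 0.068 v -0.0364 0.0357 v high [-0.025 -0.004]
-0.16 237 z max 0.068 v -0.0365 0.0373 v high [-0.025  0.006]
-0.155 560 z max 0.068 v -0.0365 0.0366 v high [-0.024  0.011]
-0.15 335 z max 0.058 v -0.0364 0.0363 v high [-0.004  0.007]
-0.145 188 z max 0.016 v -0.0366 0.0373 v high 
-0.14 203 z max 0.017 v -0.0362 0.037 v high 
-0.135 177 z max 0.015 v -0.0363 0.036 v high 
-0.13 190 z max 0.014 v -0.0368 0.0376 v high 
-0.125 60 z max 0.014 v -0.0366 0.014 v high 
-0.12 185 z max 0.052 v -0.0367 0.0249 v high [0.001 0.02 ]
-0.115 299 z max 0.051 v -0.0365 0.037 v high [-0.004  0.02 ]
-0.11 277 z max 0.051 v -0.0368 0.0364 v high [-0.006  0.022]
-0.105 208 z max 0.015 v -0.0364 0.0371 v high 
-0.1 223 z max 0.014 v -0.0365 0.037 v high 
-0.095 222 z max 0.014 v -0.0367 0.036 v high 
-0.09 209 z max 0.014 v -0.0367 0.0367 v high 
-0.085 206 z max 0.014 v -
[... 1017 characters left out ...]
 0.0353 v high [0.019 0.02 ]
0.02 301 z max 0.026 v -0.037 0.0362 v high [-0.023 -0.023]
0.025 283 z max 0.026 v -0.0371 0.0354 v high [-0.023  0.023]
0.03 412 z max 0.056 v -0.0372 0.0363 v high [-0.003 -0.023]
0.035 368 z max 0.056 v -0.0372 0.0356 v high [-0.002  0.013]
0.04 278 z max 0.053 v -0.0373 0.0358 v high [-0.004 -0.023]
0.045 295 z max 0.053 v -0.037 0.0358 v high [-0.002 -0.02 ]
0.05 327 z max 0.052 v -0.037 0.0359 v high [-0.003 -0.022]
0.055 880 z max 0.063 v -0.0371 0.0361 v high [-0.029 -0.016]
0.06 98 z max 0.052 v -0.0373 0.0369 v high [-0.028 -0.028]
0.065 62 z max 0.039 v -0.0371 -0.0279 v high [-0.028 -0.028]
0.07 48 z max 0.023 v -0.0372 -0.0276 v high [-0.028 -0.028]
```

Run:
```python
from h import *
p=np.load("w5.npy",allow_pickle=True).item()
d=np.array([np.cos(np.radians(78.4)),np.sin(np.radians(78.4))]); n=np.array([d[1],-d[0]]); o=np.array([.5422,-.2143])
ys,xs=np.mgrid[0:384,180:385]; uv=np.c_[xs.ravel(),ys.ravel()]; w=by_depth(p,uv); q=w[:,:2]-o; u=q@d; v=q@n;z=w[:,2]
def s(name,k,a=u): print(name,k.sum(),np.percentile(a[k],[2,10,50,90,98]).round(4))
s("pad",(np.abs(v)<.009)&(z>.03)&(z<.056)&(u>-.17)&(u<-.13))
s("blockfront",(np.abs(v)>.014)&(np.abs(v)<.026)&(z>.03)&(z<.058)&(u>.045)&(u<.07))
s("tip",(np.abs(v)<.008)&(z>.036)&(z<.055)&(u>.02)&(u<.05)); s("tip v",(np.abs(v)<.015)&(z>.036)&(z<.056)&(u>.03)&(u<.038),v)
for a,b in((-.125,-.1),(-.04,-.015)): s("rest",(np.abs(v)<.023)&(z>.03)&(u>a)&(u<b))
e=np.array([.4231,-.3062,.2059]); t=(w[:,:2]-e[:2]); a=t@d; c=t@n
k=(np.abs(c)<.014)&(z>.17)&(a>.02); s("col a",k,a); s("col c",k,c); s("col z",k&(np.abs(c)<.003),z); print(a[k].max())
```

```text
pad 101 [-0.1522 -0.1502 -0.1459 -0.1456 -0.1455]
blockfront 231 [0.0565 0.0567 0.0571 0.0575 0.058 ]
tip 258 [0.0333 0.0335 0.0395 0.0482 0.0495]
tip v 168 [-0.0101 -0.0085 -0.0016  0.0058  0.0083]
rest 327 [-0.1186 -0.1177 -0.1133 -0.1089 -0.1087]
rest 382 [-0.033  -0.0323 -0.0281 -0.0241 -0.0235]
col a 6447 [0.0214 0.027  0.0521 0.0687 0.0721]
col c 6447 [-0.0117 -0.0095 -0.0007  0.0076  0.01  ]
col z 2080 [0.2586 0.2592 0.2607 0.374  0.374 ]
0.07306208551795518
```

Run:
```python
from h import *
go([.5291,-.278,.06],78.4)
```

```text
t 10.2 pos [ 0.4231 -0.3062  0.2059] head 78.38 shift [0.244 0.491 0.73 ] turn [-0.    -0.001 -0.001] F [-1.1  0.2 -0.8] w 0.247 g 28.7
```

>>> servo_tool([
  [0.12,0.25,0,0,0,0,14],
  [0.24,0.49,0.1,0,0,0,14],
  [0.245,0.49,0.35,0,0,0,14],
  [0.245,0.49,0.6,0,0,0,14],
  [0.245,0.49,0.73,0,0,0,14],
  [0.245,0.49,0.73,0,0,0,14],
])

```text
clock: 10.8
eef_pos: [0.5257, -0.2765, 0.0549]
tcp_rot: [-2.428, -1.98, 0.006]
wrist_force: [0.1, 0.5, -0.9]
width: 0.249
gripper_force: 28.7
```

Run:
```python
from h import *
go([.5291,-.278,.005],78.4)
p=cams.read_camera("side"); p=cams.read_camera("side"); cv2.imwrite("pics/s6.png",cv2.resize(p["frame"][264:384,200:360],None,fx=4,fy=4,interpolation=cv2.INTER_CUBIC)[:,:,::-1])
go([.5291,-.278,.005],78.4)
```

```text
t 10.8 pos [ 0.5257 -0.2765  0.0549] head 78.37 shift [-0.005  0.02   0.249] turn [-0.017 -0.005 -0.001] F [ 0.1  0.5 -0.9] w 0.249 g 28.7
t 10.9 pos [ 0.5288 -0.2787  0.0607] head 78.33 shift [0.004 0.001 0.279] turn [-0.001 -0.    -0.002] F [ 1.2 -0.6 -0.1] w 0.243 g 28.7
```

>>> servo_tool([
  [0,0,0.1,0,0,0,14],
  [0,0,0.19,0,0,0,14],
  [0,0,0.25,0,0,0,14],
  [0,0,0.275,0,0,0,14],
  [0,0,0.285,0,0,0,14],
  [0,0,0.285,0,0,0,14],
  [0,0,0.285,0,0,0,14],
])

```text
clock: 11.6
eef_pos: [0.5292, -0.2797, 0.004]
tcp_rot: [2.436, 1.982, 0.001]
wrist_force: [-0.1, -1.3, -0.8]
width: 0.244
gripper_force: 28.7
```

Run:
```python
from h import *
go([.5291,-.278,-.0005],78.4)
```

```text
t 11.6 pos [ 0.5292 -0.2797  0.004 ] head 78.27 shift [ 0.008 -0.002  0.022] turn [ 0.003  0.001 -0.004] F [-0.1 -1.3 -0.8] w 0.244 g 28.7
```

>>> servo_tool([
  [0.005,0,0.008,0,0,0,14],
  [0.005,0,0.015,0,0,0,14],
  [0.005,0,0.015,0,0,0,14],
  [0.005,0,0.015,0,0,0,14],
])

```text
clock: 12.0
eef_pos: [0.5296, -0.2786, 0.0006]
tcp_rot: [2.436, 1.982, 0.002]
wrist_force: [3.0, -0.5, 2.2]
width: 0.244
gripper_force: 29.0
```

>>> servo_tool([
  [0,0,0.005,0,0,0,14],
  [0,0,0.008,0,0,0,14],
  [0,0,0.008,0,0,0,14],
])

```text
clock: 12.3
eef_pos: [0.5302, -0.2788, 0.0]
tcp_rot: [2.434, 1.981, 0.003]
wrist_force: [2.1, 1.0, 8.6]
width: 0.248
gripper_force: 29.6
```

>>> servo_tool([
  [0,0,-0.01,0,0,0,20],
  [0,0,-0.01,0,0,0,30],
  [0,0,-0.01,0,0,0,50],
  [0,0,-0.01,0,0,0,50],
  [0,0,-0.01,0,0,0,50],
])

```text
clock: 12.8
eef_pos: [0.5284, -0.2782, -0.0]
tcp_rot: [-2.436, -1.982, 0.001]
wrist_force: [0.2, -0.2, -0.1]
width: 0.585
gripper_force: 0.0
```

>>> servo_tool([
  [0,0,-0.1,0,0,0,50],
  [0,0,-0.3,0,0,0,50],
  [0,0,-0.55,0,0,0,50],
  [-0.1,0,-0.75,0,0,0,50],
  [-0.2,0,-0.75,0,0,0,50],
  [-0.2,0,-0.75,0,0,0,50],
])

```text
clock: 13.4
eef_pos: [0.521, -0.3197, 0.1519]
tcp_rot: [2.436, 1.978, 0.001]
wrist_force: [0.2, -0.9, -0.1]
width: 0.585
gripper_force: 0.0
```

Run:
```python
from h import *
env_s=env.state()
p=cams.read_camera("wrist"); save(p,"w7.png",1.4); np.save("w7.npy",p,allow_pickle=True)
for q,z in(("stop_block",.063),("clamp_grip",.093),("pin_tip",.045),("column",.045)):
    for r in cams.place_of(p,q)[:2]: print(q,round(r["p"],2),np.round(r["location"],1),np.round(at_z(p,r["location"],z)[0],4))
f=cv2.cvtColor(p["frame"],cv2.COLOR_RGB2HSV)
m=((cv2.inRange(f,(0,150,80),(6,255,255))|cv2.inRange(f,(174,150,80),(180,255,255)))>0)
ys,xs=np.where(m); w=by_depth(p,np.c_[xs,ys]); k=(w[:,2]>.102)&(w[:,2]<.112); w=w[k]
d=np.array([np.cos(np.radians(78.4)),np.sin(np.radians(78.4))]); n=np.array([d[1],-d[0]]); o=np.array([.5422,-.2143])
if len(w):
    print(len(w),w.mean(0),"rect",cv2.minAreaRect(w[:,:2].astype(np.float32))); u=(w[:,:2]-o)@d; v=(w[:,:2]-o)@n
    print(np.percentile(u,[1,50,99]),np.percentile(v,[1,50,99]))
go([.53,-.28,.1],78.4)
```

```text
pin_tip 0.77 [255.3  26.7] [ 0.5497 -0.1794  0.045 ]
column 0.6 [255.8 139.5] [ 0.5297 -0.2773  0.045 ]
t 13.65 pos [ 0.5202 -0.3166  0.1492] head 78.3 shift [0.189 0.011 0.246] turn [-0.004 -0.002 -0.003] F [ 0.  -0.9  0.2] w 0.579 g 0.0
```

View pics/w7.png

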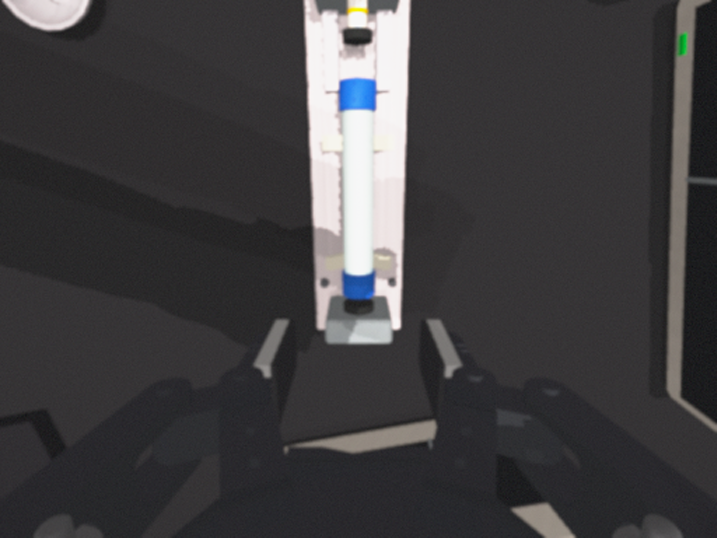

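The wrist view (1.4x) shows the column lying in both V rests, from (358,90) to (358,285), close to the fixed stop. The pin tip at (358,35) is clear of it. Next is a closer look at the knob.

>>> servo_tool([
  [0.2,0,-0.2,0,0,0,50],
  [0.31,0,-0.35,0,0,0,50],
  [0.31,0,-0.35,0,0,0,50],
  [0.31,0,-0.35,0,0,0,50],
])

```text
clock: 14.05
eef_pos: [0.5339, -0.2559, 0.2208]
tcp_rot: [2.434, 1.985, 0.001]
wrist_force: [-0.8, -0.3, -0.8]
width: 0.592
gripper_force: 0.0
```

```bash
cat > knob.py <<'E'
from h import *
d=np.array([np.cos(np.radians(78.4)),np.sin(np.radians(78.4))]); n=np.array([d[1],-d[0]]); o=np.array([.5422,-.2143])
def knob(p):
    f=cv2.cvtColor(p["frame"],cv2.COLOR_RGB2HSV)
    m=((cv2.inRange(f,(0,130,60),(8,255,255))|cv2.inRange(f,(172,130,60),(180,255,255))))
    m=cv2.morphologyEx(m,cv2.MORPH_CLOSE,np.ones((9,9)))
    ys,xs=np.where(m>0); w=by_depth(p,np.c_[xs,ys]); k=(w[:,2]>.1)&(w[:,2]<.113)&(np.abs((w[:,:2]-o)@n)<.04); w=w[k]
    r=cv2.minAreaRect(w[:,:2].astype(np.float32)); b=cv2.boxPoints(r); e=max([b[1]-b[0],b[2]-b[1]],key=np.linalg.norm)
    c=np.array(r[0])
    print("knob",len(w),"z",w[:,2].mean().round(4),"c",c.round(4),"size",np.round(r[1],4),"head",np.degrees(np.arctan2(e[1],e[0])).round(1)%180,"u,v",((c-o)@d).round(4),((c-o)@n).round(4)); return c
def feats(p):
    ys,xs=np.mgrid[0:300,130:385]; uv=np.c_[xs.ravel(),ys.ravel()]; w=by_depth(p,uv); q=w[:,:2]-o; u=q@d; v=q@n;z=w[:,2]
    k=(np.abs(v)<.027)&(z>.0605)&(z<.066)&(u>-.01)&(u<.13)
    if k.sum()>5: print("block top u",np.percentile(u[k],[1,99]).round(4),"v",np.percentile(v[k],[1,99]).round(4))
E
python3 - <<'E'
from knob import *
p=cams.read_camera("wrist"); save(p,"w8.png",1.4); np.save("w8.npy",p,allow_pickle=True)
knob(p); feats(p)
for r in cams.place_of(p,"clamp_grip")[:1]: print(r["p"],r["location"],at_z(p,r["location"],.093))
go([.5567,-.1386,.12],78.4)
E
```

```text
knob 585 z 0.1062 c [ 0.5575 -0.1391] size [0.0452 0.0108] head 81.0 u,v 0.0767 -0.0002
block top u [0.0575 0.0959] v [-0.0265  0.0266]
0.63 [255.3, 59.2] [[ 0.55729689 -0.13789748  0.093     ]]
t 14.15 pos [ 0.5329 -0.2566  0.219 ] head 78.29 shift [ 0.602 -0.002  0.495] turn [-0.004 -0.001 -0.004] F [ 0.2 -0.2 -1. ] w 0.586 g 0.0
```

>>> servo_tool([
  [0.25,0,0.1,0,0,0,50],
  [0.45,0,0.3,0,0,0,50],
  [0.6,0,0.45,0,0,0,50],
  [0.6,0,0.49,0,0,0,50],
  [0.6,0,0.49,0,0,0,50],
  [0.6,0,0.49,0,0,0,50],
])

```text
clock: 14.75
eef_pos: [0.5575, -0.1403, 0.1225]
tcp_rot: [-2.438, -1.982, 0.001]
wrist_force: [-0.5, 0.4, 0.4]
width: 0.584
gripper_force: 0.0
```

Run:
```python
from h import *
go([.5574,-.139,.049],79)
```

```text
t 14.75 pos [ 0.5575 -0.1403  0.1225] head 78.22 shift [ 0.006 -0.002  0.367] turn [-0.001  0.001 -0.026] F [-0.5  0.4  0.4] w 0.584 g 0.0
```

>>> servo_tool([
  [0.005,0,0.12,0,0,0,50],
  [0.005,0,0.25,0,0,0,50],
  [0.005,0,0.36,0,0,0,50],
  [0.005,0,0.365,0,0,0,50],
  [0.005,0,0.365,0,0,0,50],
])

```text
clock: 15.25
eef_pos: [0.5583, -0.1396, 0.0505]
tcp_rot: [2.438, 1.98, 0.001]
wrist_force: [-0.3, -0.3, 0.2]
width: 0.587
gripper_force: 0.0
```

>>> servo_tool([
  [0,0,0,0,0,0,4],
  [0,0,0,0,0,0,4],
  [0,0,0,0,0,0,4],
  [0,0,0,0,0,0,4],
  [0,0,0,0,0,0,4],
  [0,0,0,0,0,0,4],
  [0,0,0,0,0,0,4],
], squeeze=50)

```text
clock: 15.95
eef_pos: [0.5589, -0.1388, 0.051]
tcp_rot: [2.435, 1.981, 0.002]
wrist_force: [-0.6, -2.0, 5.7]
width: 0.142
gripper_force: 48.8
```

Run:
```python
from h import *
go([.5574,-.139,.049],79)
s=env.state(); print(s["moment"],s["joints"])
```

```text
t 15.95 pos [ 0.5589 -0.1388  0.051 ] head 78.27 shift [-0.002 -0.007  0.01 ] turn [ 0.005  0.001 -0.024] F [-0.6 -2.   5.7] w 0.142 g 48.8
[-0.18031744  0.20443168  0.03885717] [-2.43137589e-01  2.59982867e-01 -2.13758259e-01  1.09416488e+00
 -6.16357543e-04  1.53230076e+00]
```

>>> servo_tool([
  [0,0,0,0,0,-0.2,4],
  [0,0,0,0,0,-0.4,4],
  [0,0,0,0,0,-0.6,4],
  [0,0,0,0,0,-0.8,4],
  [0,0,0,0,0,-1,4],
  [0,0,0,0,0,-1,4],
])

```text
clock: 16.55
eef_pos: [0.5591, -0.1388, 0.0511]
tcp_rot: [1.836, 2.545, 0.001]
wrist_force: [-0.3, -0.5, 6.0]
width: 0.14
gripper_force: 48.8
```

>>> servo_tool([
  [0,0,0,0,0,-0.2,4],
  [0,0,0,0,0,-0.4,4],
  [0,0,0,0,0,-0.6,4],
  [0,0,0,0,0,-0.8,4],
  [0,0,0,0,0,-1,4],
  [0,0,0,0,0,-1,4],
])

```text
clock: 17.15
eef_pos: [0.5593, -0.1387, 0.0511]
tcp_rot: [1.115, 2.933, 0.001]
wrist_force: [-0.2, 0.1, 5.7]
width: 0.14
gripper_force: 48.8
```

>>> servo_tool([
  [0,0,0,0,0,-0.2,4],
  [0,0,0,0,0,-0.38,4],
  [0,0,0,0,0,-0.38,4],
])

```text
clock: 17.45
eef_pos: [0.5593, -0.1386, 0.0511]
tcp_rot: [0.818, 3.03, 0.0]
wrist_force: [0.2, -0.3, 5.3]
width: 0.141
gripper_force: 48.8
```

Run:
```python
from knob import *
p=cams.read_camera("top"); p=cams.read_camera("wrist")
s=env.state(); print(s["moment"]); k=s["eef_pos"][:2]-o; print("tcp uv",k@d,k@n)
go([.5574-.2011*.0367,-.139-.9796*.0367,.05])
```

```text
[-0.01424913 -0.11280962 -0.09164899]
tcp uv 0.07759221078239746 0.0016060081745895122
t 17.55 pos [ 0.5594 -0.1386  0.0511] head 149.67 shift [-0.051 -0.18   0.006] turn [0.002 0.007 0.   ] F [0.7 0.  5.2] w 0.139 g 48.8
```

>>> servo_tool([
  [-0.008,-0.025,0,0,0,0,4],
  [-0.02,-0.06,0,0,0,0,4],
  [-0.032,-0.095,0,0,0,0,4],
  [-0.037,-0.109,0,0,0,0,4],
  [-0.037,-0.109,0,0,0,0,4],
])

```text
clock: 18.05
eef_pos: [0.5546, -0.1616, 0.0511]
tcp_rot: [0.822, 3.029, -0.0]
wrist_force: [0.6, -0.1, 5.1]
width: 0.137
gripper_force: 48.9
```

Run:
```python
from knob import *
s=env.state(); k=s["eef_pos"][:2]-o; print("tcp uv",k@d,k@n,"Fu",s["wrist_force"][:2]@d,s["wrist_force"])
```

```text
tcp uv 0.054123692888172314 0.0015856748621970599 Fu 0.02433440664065571 [ 0.57176524 -0.09252475  5.11812436]
```

>>> servo_tool([
  [-0.004,-0.013,0,0,0,0,4],
  [-0.008,-0.026,0,0,0,0,4],
  [-0.013,-0.038,0,0,0,0,4],
  [-0.017,-0.05,0,0,0,0,4],
  [-0.021,-0.0625,0,0,0,0,4],
  [-0.021,-0.0625,0,0,0,0,4],
  [-0.021,-0.0625,0,0,0,0,4],
])

```text
clock: 18.75
eef_pos: [0.5522, -0.1735, 0.0511]
tcp_rot: [0.821, 3.029, 0.002]
wrist_force: [1.1, 1.4, 5.4]
width: 0.145
gripper_force: 48.9
```

Run:
```python
from knob import *
F=[]
for i in range(4):
    p=cams.read_camera("side"); s=env.state(); F.append(s["wrist_force"])
cv2.imwrite("pics/s9.png",cv2.resize(p["frame"][274:384,215:345],None,fx=5,fy=5,interpolation=cv2.INTER_CUBIC)[:,:,::-1])
F=np.mean(F,0); k=s["eef_pos"][:2]-o; print("tcp uv",k@d,k@n,"Fu",F[:2]@d,F)
```

```text
tcp uv 0.04197861227122577 0.0015852062008937743 Fu 2.191496300464517 [1.11137413 2.00905801 5.59287099]
```

View pics/s9.png

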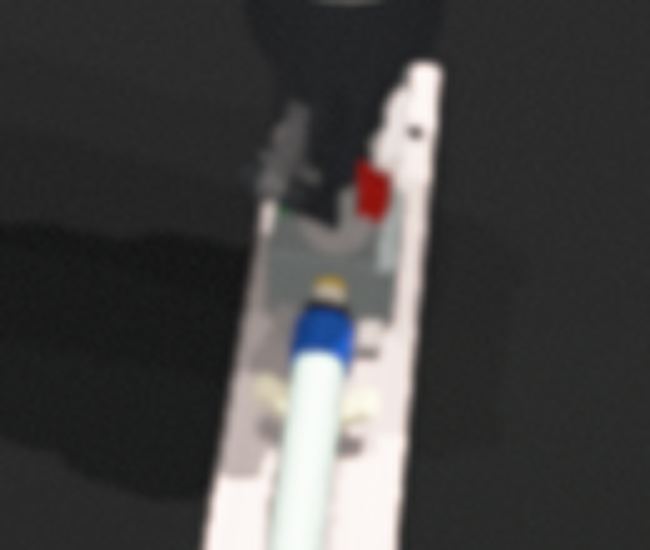

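```bash
cat >> knob.py <<'E'
def gap(p):
    h,w_=p["depth"].shape; ys,xs=np.mgrid[0:h,0:w_]; uv=np.c_[xs.ravel(),ys.ravel()]; w=by_depth(p,uv); q=w[:,:2]-o; u=q@d; v=q@n;z=w[:,2]
    ok=p["depth"].ravel()>0; R_=p["frame"].reshape(-1,3).astype(int)
    blue=ok&(R_[:,2]>R_[:,0]+40)&(np.abs(v)<.02)&(np.abs(u+.07)<.12)&(z>.03)
    if blue.sum(): print("blue u",u[blue].min().round(4),np.percentile(u[blue],[2,98]).round(4),u[blue].max().round(4),"split",np.sort(u[blue&(u<-.07)])[[0,-1]] if (blue&(u<-.07)).any() else "")
    b=ok&(np.abs(v)>.013)&(np.abs(v)<.027)&(z>.03)&(z<.058)&(u>0)&(u<.05)
    if b.sum(): print("front",b.sum(),np.percentile(u[b],[5,50,95]).round(4))
    b=ok&(np.abs(v)<.027)&(z>.06)&(z<.066)&(u>-.01)&(u<.1)
    if b.sum(): print("blocktop",b.sum(),np.percentile(u[b],[2,50,98]).round(4))
    b=ok&(np.abs(v)<.024)&(z>.06)&(z<.072)&(u>-.2)&(u<-.12)
    if b.sum(): print("fixed top",b.sum(),np.percentile(u[b],[2,50,98]).round(4))
    y=ok&(R_[:,0]>R_[:,2]+60)&(R_[:,1]>R_[:,2]+40)&(np.abs(v)<.012)&(z>.04)&(z<.058)&(u>0)
    if y.sum(): print("ring",y.sum(),np.percentile(u[y],[2,50,98]).round(4))
E
python3 - <<'E'
from knob import *
for c in("side","wrist","top"):
    print(c); gap(cams.read_camera(c))
E
```

```text
side
blue u -0.0159 [-0.0147  0.0049] 0.0076 split 
front 89 [0.0218 0.0229 0.0249]
blocktop 195 [0.0228 0.0312 0.0505]
ring 3 [0.0187 0.0189 0.0198]
wrist
blue u -0.1529 [-0.1469  0.0044] 0.0051 split [-0.15293268 -0.12565119]
blocktop 1902 [0.0234 0.0461 0.0617]
fixed top 152 [-0.154  -0.152  -0.1505]
ring 7 [0.0187 0.0192 0.0196]
top
blue u -0.0118 [-0.0118  0.0028] 0.0029 split 
blocktop 46 [0.022  0.0502 0.0611]
```

The side crop (5x) shows the pin between the blue end at (325,330) and the block at (330,290), with the yellow ring still just outside the block. Depth has the column home, so about 2 mm of travel remains.

>>> servo_tool([
  [-0.002,-0.005,0,0,0,0,4],
  [-0.003,-0.01,0,0,0,0,4],
  [-0.003,-0.01,0,0,0,0,4],
  [-0.003,-0.01,0,0,0,0,4],
])

```text
clock: 19.5
eef_pos: [0.5519, -0.175, 0.0511]
tcp_rot: [0.82, 3.029, 0.004]
wrist_force: [1.6, 3.2, 5.5]
width: 0.139
gripper_force: 49.0
```

Run:
```python
from knob import *
for c in("side","wrist"):
    print(c); p=cams.read_camera(c); gap(p)
save(p,"w10.png",1.4)
s=env.state(); k=s["eef_pos"][:2]-o; print("tcp uv",k@d,k@n,"Fu",s["wrist_force"][:2]@d)
go(s["eef_pos"],78.3)
```

```text
side
blue u -0.0153 [-0.0148  0.0045] 0.0069 split 
front 91 [0.0202 0.0215 0.0235]
blocktop 192 [0.0212 0.0291 0.0484]
wrist
blue u -0.1531 [-0.1466  0.0044] 0.0051 split [-0.15309304 -0.12540213]
front 1 [0.0024 0.0024 0.0024]
blocktop 1909 [0.0219 0.0448 0.0602]
fixed top 190 [-0.1547 -0.152  -0.1507]
tcp uv 0.04045839304049713 0.0015960617629279053 Fu 3.898992452995281
t 19.6 pos [ 0.5519 -0.175   0.0511] head 149.71 shift [0. 0. 0.] turn [9.00e-03 1.00e-03 2.38e+00] F [1.5 3.7 6.1] w 0.145 g 49.0
```

View pics/w10.png

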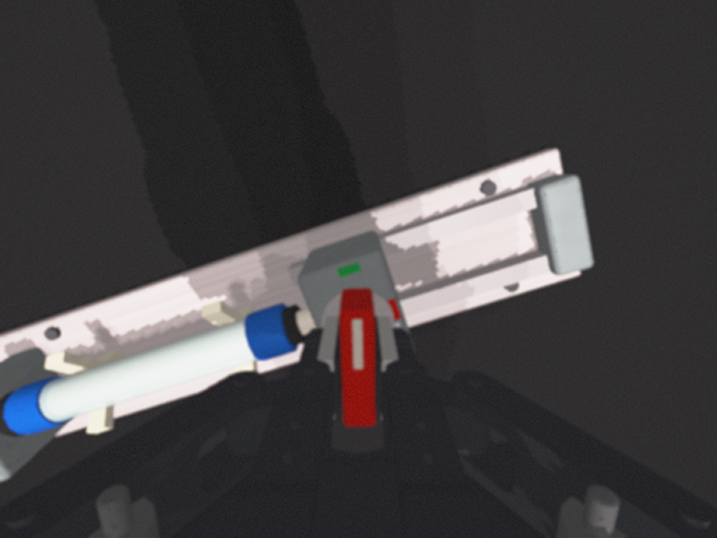

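The wrist view (1.4x) shows the column from (30,405) to (275,330), both ends in contact. The ring is now at the block edge near (305,320) and the bar lies across. I'll add a 0.4 mm nudge, then lock.

>>> servo_tool([
  [-0.001,-0.002,0,0,0,0,4],
  [-0.001,-0.002,0,0,0,0.2,4],
  [-0.001,-0.002,0,0,0,0.4,4],
  [-0.001,-0.002,0,0,0,0.6,4],
  [-0.001,-0.002,0,0,0,0.8,4],
  [-0.001,-0.002,0,0,0,1,4],
  [-0.001,-0.002,0,0,0,1,4],
], squeeze=60)

```text
clock: 20.3
eef_pos: [0.5517, -0.1754, 0.0511]
tcp_rot: [1.579, 2.713, 0.005]
wrist_force: [1.5, 4.2, 6.0]
width: 0.137
gripper_force: 60.2
```

>>> servo_tool([
  [0,0,0,0,0,0.2,4],
  [0,0,0,0,0,0.4,4],
  [0,0,0,0,0,0.6,4],
  [0,0,0,0,0,0.8,4],
  [0,0,0,0,0,1,4],
  [0,0,0,0,0,1,4],
])

```text
clock: 20.9
eef_pos: [0.5515, -0.1755, 0.0511]
tcp_rot: [2.228, 2.213, 0.005]
wrist_force: [1.2, 3.7, 7.1]
width: 0.132
gripper_force: 60.2
```

>>> servo_tool([
  [0,0,0,0,0,0.2,4],
  [0,0,0,0,0,0.4,4],
  [0,0,0,0,0,0.5,4],
  [0,0,0,0,0,0.5,4],
  [0,0,0,0,0,0.5,4],
])

```text
clock: 21.4
eef_pos: [0.5514, -0.1755, 0.0512]
tcp_rot: [2.495, 1.907, 0.005]
wrist_force: [0.9, 3.3, 7.0]
width: 0.135
gripper_force: 73.3
```

Run:
```python
from knob import *
p=cams.read_camera("side"); gap(p)
s=env.state(); k=s["eef_pos"][:2]-o; print("tcp uv",k@d,k@n,"Fu",s["wrist_force"][:2]@d,"M",s["moment"])
go(s["eef_pos"],78.3)
```

```text
blue u -0.0149 [-0.0146  0.0051] 0.0072 split 
front 90 [0.0199 0.0212 0.0229]
blocktop 227 [0.0203 0.0311 0.0578]
tcp uv 0.03986683816662119 0.0012337873534252594 Fu 3.223339024714873 M [0.59109447 0.07717608 0.60899245]
t 21.45 pos [ 0.5514 -0.1755  0.0511] head 74.8 shift [0. 0. 0.] turn [ 0.006 -0.003 -0.117] F [-0.3  3.4  6.8] w 0.135 g 73.3
```

>>> servo_tool([
  [0,0,0,0,0,-0.08,4],
  [0,0,0,0,0,-0.08,20],
  [0,0,0,0,0,-0.08,50],
  [0,0,0,0,0,-0.08,50],
  [0,0,0,0,0,-0.08,50],
  [0,0,0,0,0,-0.08,50],
])

```text
clock: 22.05
eef_pos: [0.5499, -0.1764, 0.0492]
tcp_rot: [-2.458, -1.957, 0.0]
wrist_force: [0.6, 0.2, 0.6]
width: 0.586
gripper_force: 0.0
```

>>> servo_tool([
  [0,0,-0.2,0,0,0,50],
  [0,0,-0.4,0,0,0,50],
  [-0.25,0,-0.65,0,0,0,50],
  [-0.5,0,-0.8,0,0,0,50],
  [-0.75,0,-0.85,0,0,0,50],
  [-0.75,0,-0.85,0,0,0,50],
  [-0.75,0,-0.85,0,0,0,50],
])

```text
clock: 22.75
eef_pos: [0.516, -0.3261, 0.2207]
tcp_rot: [2.46, 1.95, 0.0]
wrist_force: [0.4, -0.1, -0.0]
width: 0.586
gripper_force: 0.0
```

Run:
```python
from knob import *
p=cams.read_camera("wrist"); gap(p); knob(p); feats(p); cv2.imwrite("pics/w11.png",cv2.resize(p["frame"][0:250,170:340],None,fx=2.4,fy=2.4,interpolation=cv2.INTER_CUBIC)[:,:,::-1])
p=cams.read_camera("side"); gap(p)
go(env.state()["eef_pos"])
```

```text
blue u -0.1476 [-0.146   0.0045] 0.0057 split [-0.14761544 -0.12642664]
front 115 [0.0195 0.0197 0.0201]
blocktop 1409 [0.02   0.0389 0.0588]
fixed top 589 [-0.1705 -0.1601 -0.1517]
ring 24 [0.0185 0.0194 0.0199]
knob 518 z 0.106 c [ 0.5489 -0.1807] size [0.0357 0.011 ] head 79.6 u,v 0.0343 -0.0002
block top u [0.0199 0.0591] v [-0.0266  0.0269]
blue u -0.0149 [-0.0145  0.0073] 0.008 split 
front 39 [0.02   0.0212 0.0235]
blocktop 42 [0.0207 0.0246 0.0302]
t 22.85 pos [ 0.5163 -0.3229  0.2191] head 76.98 shift [0. 0. 0.] turn [-0.    -0.001  0.   ] F [ 0.6  0.3 -0.1] w 0.586 g 0.0
```

View pics/w11.png

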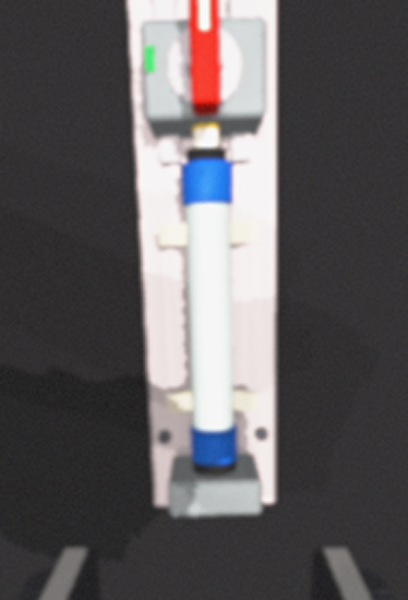

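The crop (2.4x) shows the column home against the fixed stop at (213,465), the ring right at the block face at (205,127), and the knob along the holder, so it is locked. The pin is pressed about 8 mm. I'm handing the job in.

```bash
python3 -c "
from bench import env
print(env.sign_off())"
```

```text
the job is handed in; nothing more can be done
None
```

The blue-ended column is in the holder, home against the fixed stop, with the spring pin pressed in about half way (about 8.7 mm by depth) and the knob locked; handed in after about 23 s, with one mis-aimed first grasp that pressed on the tube at about 7 N before I corrected it.

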